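# Tilt the long pull handle into the half-closed carton

## Robot

A 6-joint arm with a two-finger parallel gripper is mounted at the origin on the work surface. World frame = base frame: x ahead of the robot, y to its left, z up, the work surface at z = 0. Lengths are in m, angles in rad, forces in N, time in s.
With the tool pointing down it reaches from about 0.25 to 0.85 m from the base axis. Payload 12.5 kg.
Tool frame: the origin (TCP) lies on the centre line of the jaws, within the pads' length; the fingertips stand 22 mm ahead of it and the grasp point (between the pads) lies 3 mm ahead of it; z points along the fingers, y is the line along which they close (so a half turn about z gives the same grasp; the last joint's range is limited). The gripper opens to 93 mm and grips with 3 to 60 N. Pads are 15 mm wide; open, the fingers measure 128 mm over their backs; the gripper's body (75 mm by 188 mm) begins 65 mm behind the grasp point.
Start: joints at [-1.239, 0.351, 1.652, -0, 1.139, -0.085], TCP at [0.223, -0.503, 0.241] pointing down, gripper open.
Joint ranges: [-2.75, 2.75], [-0.79, 2.1], [0.01, 2.65], [-1.57, 4.71], [0.07, 3.14], [-2.87, 2.87]. Speed limits (rad/s): [2.22, 2.22, 2.79, 3.14, 3.14, 3.14].

## Interface

Orientations are given as a unit quaternion [x, y, z, w].
In Python, from rig import arm gives the robot as it stands. The module is installed in compiled form; this text tells all that it offers. Calls block until the motion is done:
- arm.move_to(position, orientation): joint-space move of the TCP to a pose.
- arm.move_linear(position, rate=0.15, attitude=None, f_stop=None): straight line of the TCP; attitude=None keeps the orientation; rate is the mean speed in m/s. With f_stop (N) it stops when the force on the tool has changed by that much, and returns True; else False.
- arm.goto_joints(angles): joint-space move.
- arm.move_gripper(opening): finger opening in m; the grip force is fixed at half the most; returns when the fingers have stopped.
- arm.hold(seconds).
- arm.solve_ik(position, orientation): joint angles nearest the present ones, or None.
- arm.get_obs(): the state.
- arm.grab_frame(name): name is "scene" or "top" or "wrist"; returns a dict with "img" (420x560x3 uint8, red, green, blue), "camera_matrix" (3x3 intrinsics, pixels), "R" (3x3) and "t" (3): a world point X has camera coordinates R X + t. Camera axes: x right, y down, z forward; pixel columns grow to the right and rows downward; lengths in m; the calibration is good to about 2 mm. A picture is of the moment at which its call begins. There is no depth.
A pose or a line that the arm cannot do raises arm.Unreachable and nothing moves.
- arm.close_job(): hands the job in; it is judged then, once.
Trained networks look in the newest picture that a camera, given by its name, has taken for a name from the list of things; names that differ only in an ending like _2 or _b are one class to them, and where a whole thing is asked for, a point or a joint stands for the part that bears it (a point fixed in the world has none). Each returns a list of dicts, best first, with "score" (0 to 1); they miss things now and then, are a little off and sometimes report something else, mostly with a low value. They report only what shows in the picture. A call takes as long as a camera call. They do not tell look-alikes from the thing itself.
- arm.masks_of(camera, query): "mask" (420x560 bool, what is visible of it) and "rect" ([centre column, centre row, width, height] in pixels, round what is visible of it).
The state is a dict: "clock": time; "joint_pos": joint angles; "qvel": joint speeds; "joint_efforts": joint torques, N m; "position": TCP position; "tool_rot": TCP orientation; "ft_force": force on the tool from outside, world axes, zero at the start; "wrist_torque": the same for the moment, N m; "finger_gap": finger opening in m; "grasp_force": force on a finger pad.
Only numpy, scipy, OpenCV 4.12 (cv2) and the standard library are available. Lean on these libraries where they do the work, as an engineer would, in place of code of your own. Each camera call takes 0.05 s, during which the arm holds its last target. There are 200 camera calls.

## Task

Put the long white pull handle away in the half-closed carton. The carton's opening is shorter than the handle, so tilt the handle, feed one end in under the closed flap, then level it inside so that it stands on its two feet on the carton's floor, bar uppermost. Set it down rather than dropping it, let go, and leave the short pull handle where it is.

Things in the scene. Friction and masses are not known exactly. Their poses are not given: they have to be found in the camera images.
- long_pull_bar (a point): Long white D-shaped pull handle, loose, standing on two round feet (30 mm across, 5 mm thick, 160 mm apart): 190 mm long over all, 38 mm tall, 0.11-0.23 kg. Point: middle of its straight round bar (12 mm thick), 32 mm above the feet's underside, 26 mm free beneath; grip here, across the bar. x along the bar, y across, z up; both ends alike.
- carton: Half-closed brown carton, fixed, level, 248 x 132 x 78 mm (x, y, z), card 4 mm, empty. Origin: centre of its underside; z up; -x end towards the robot. Inside 240 x 124 mm, floor's top at z = 4 mm. A closed taped flap, underside at z = 74, covers the top from the -x end to x = -30 mm; the opening is the rest: x -30 to +120, y -62 to +62 mm.
- short_pull_bar (a point): Short white pull handle of the same pattern, loose, to be left alone: 122 mm long over all, 30 mm wide, 38 mm tall. Point: middle of its bar, 32 mm above the underside of its feet; x along the bar, z up.
Not all that is in view belongs to the job. What is shaped like the part that bears long_pull_bar but pink is not meant.

How it is judged:
By the outcome, as a careful person would: the job done as asked, in the order asked, and still so for the second after the job is handed in, with the robot touching nothing.
It also fails if it takes over 46 s, if anything falls off the work surface, if the arm or the gripper's body presses on something with over 40 N, if the wrist force passes 120 N, or if a joint passes its speed limit or range.

## Working session

There is one attempt and no reset: what is moved stays moved. The work goes in short steps, each a Python script; the robot and the scene stay as the last script left them, time stands still between calls to the robot, and variables do not carry over. Pictures are saved under pics/ and viewed, at most 10 in all, crops included, and the job is handed in when it is done.

```bash
mkdir -p pics; cat > h.py <<'E'
import numpy as np, cv2
from rig import arm
def grab(n,name=None):
    f=arm.grab_frame(n)
    if name: cv2.imwrite(f'pics/{name}.png',f['img'][:,:,::-1])
    return f
def ray(f,u,v,z):
    K,R,t=map(np.array,(f['camera_matrix'],f['R'],f['t']))
    d=R.T@np.linalg.solve(K,[u,v,1]); c=-R.T@t
    return c+d*(z-c[2])/d[2]
def proj(f,X):
    K,R,t=map(np.array,(f['camera_matrix'],f['R'],f['t']))
    p=K@(R@np.array(X)+t); return p[:2]/p[2]
E
python3 - <<'E'
from h import *
for c in('top','scene'):
    f=grab(c,c+'0'); print(c,-f['R'].T@f['t'],f['camera_matrix'][0][0],f['R'][2])
    for q in('long_pull_bar','short_pull_bar','carton'):
        for m in arm.masks_of(c,q): print(q,round(m['score'],2),np.round(m['rect']),ray(f,*m['rect'][:2],0.03).round(3))
o=arm.get_obs();print(o['clock'],o['tool_rot'])
E
```

```text
top [ 0.39500872 -0.01776923  0.93799242] 424.25042479241694 [ 0.03629459 -0.00316215 -0.99933613]
long_pull_bar 0.89 [179. 261.  75.  37.] [0.315 0.195 0.03 ]
long_pull_bar 0.79 [176. 163.  54.  78.] [0.525 0.207 0.03 ]
long_pull_bar 0.73 [368. 284.  50.  77.] [ 0.277 -0.21   0.03 ]
short_pull_bar 0.56 [279. 182.  17.  54.] [ 0.49  -0.015  0.03 ]
carton 0.74 [382. 142.  73. 127.] [ 0.584 -0.233  0.03 ]
scene [0.72459006 0.48723063 0.49365083] 422.1973668416996 [-0.40775478 -0.69238129 -0.59526817]
long_pull_bar 0.96 [292. 158.  43.  50.] [ 0.291 -0.194  0.03 ]
long_pull_bar 0.94 [293. 352. 144.  31.] [0.542 0.225 0.03 ]
long_pull_bar 0.68 [413. 287. 116.  76.] [0.329 0.216 0.03 ]
short_pull_bar 0.92 [246. 240.  65.  38.] [0.501 0.003 0.03 ]
carton 0.97 [158. 183. 152.  99.] [ 0.578 -0.231  0.03 ]
0.4 [ 9.78363481e-01  2.06893412e-01 -1.71465455e-05 -1.22577374e-04]
```

View pics/top0.png

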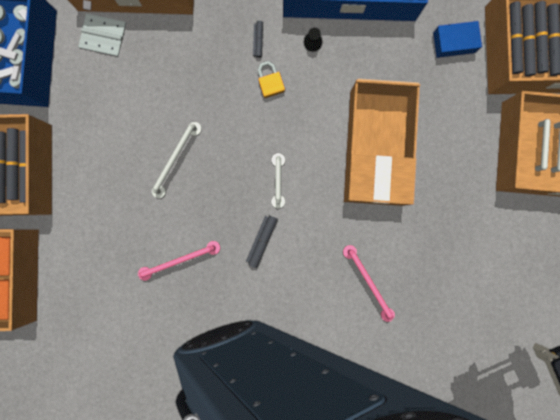

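View pics/scene0.png

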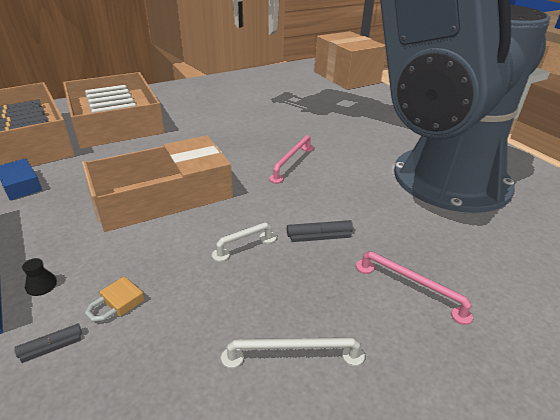

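Candidates for the long handle in top0: white at (176,163), pink at (179,261), pink at (368,284), and the shorter white at (279,182), which is the short pull handle. The long white one at (176,163) in top, (293,352) in scene, fits: it is white and clearly longer than the one at (279,182). The carton is at (383,142), with its taped flap on the side near the robot. Next I fit poses to the masks in both views and confirm with a crop.

```bash
cat > fit.py <<'E'
from h import *
from scipy.optimize import minimize
a=np.linspace(0,2*np.pi,24,endpoint=False); C,S=np.cos(a),np.sin(a)
def disc(x,z,r): return np.c_[x+r*C,r*S,0*a+z]
def barparts(L=.16):
    P=[np.vstack([np.c_[0*a+s*L/2,.006*C,.032+.006*S] for s in(-1,1)])]
    for s in(-L/2,L/2): P+=[np.vstack([disc(s,0,.015),disc(s,.005,.015)]),np.vstack([disc(s,.0,.006),disc(s,.036,.006)])]
    return P
boxparts=[np.array([[x,y,z] for x in(-.124,.124) for y in(-.066,.066) for z in(0,.078)])]
def world(P,p):
    c,s=np.cos(p[2]),np.sin(p[2]); return P@np.array([[c,s,0],[-s,c,0],[0,0,1]])+[p[0],p[1],0]
def sil(f,parts,p,k=4):
    im=np.zeros((420*k,560*k),np.uint8)
    for P in parts:
        q=np.array([proj(f,X) for X in world(P,p)],np.float32)
        cv2.fillConvexPoly(im,np.int32(cv2.convexHull(((q+.5)*k))),1)
    return cv2.resize(im.astype(np.float32),(560,420),interpolation=cv2.INTER_AREA)
def iou(f,m,parts,p):
    s=sil(f,parts,p); return np.minimum(s,m).sum()/np.maximum(s,m).sum()
def fit(fm,parts,p0):
    g=lambda p:-sum(iou(f,m,parts,p) for f,m in fm)
    r=minimize(g,p0,method='Nelder-Mead',options=dict(initial_simplex=np.array(p0)+np.vstack([np.zeros(3),np.diag([.01,.01,.08])]),maxiter=90,xatol=1e-4,fatol=1e-4))
    return r.x,[iou(f,m,parts,r.x) for f,m in fm]
def best(c,q,f,z,xy):
    return min(arm.masks_of(c,q),key=lambda m:np.hypot(*(ray(f,*m['rect'][:2],z)[:2]-xy)))['mask'].astype(np.float32)
E
python3 - <<'E'
from fit import *
F={c:grab(c) for c in('top','scene')}
for q,parts,p0 in(('long_pull_bar',barparts(),(.53,.21,-.52)),('carton',boxparts,(.58,-.23,-.03)),('short_pull_bar',barparts(.092),(.49,-.01,0))):
    fm=[(F[c],best(c,q,F[c],.03,np.array(p0[:2]))) for c in F]
    p,i=fit(fm,parts,p0); print(q,p.round(4),np.round(i,3), [fit([x],parts,p)[0].round(4) for x in fm])
    for c in F:
        s=sil(F[c],parts,p); e=cv2.Canny((s>.5).astype(np.uint8)*255,50,100)
        im=F[c].setdefault('o',F[c]['img'].copy()); im[e>0]=(0,0,255)
A=F['top']['o'][50:230,130:430]; B=F['scene']['o'][130:390,60:380]
A=cv2.resize(A,(400,240),interpolation=3);Z=cv2.resize(F['top']['img'][110:210,130:310],(400,222))
B=cv2.resize(B,(400,325)); 
im=np.zeros((470,800,3),np.uint8); im[:240,:400]=A; im[245:467,:400]=Z; im[:325,400:]=B
cv2.imwrite('pics/fit.png',im[:,:,::-1])
E
```

```text
long_pull_bar [ 0.535   0.2143 -0.483 ] [0.851 0.928] [array([ 0.5346,  0.2138, -0.4742]), array([ 0.5348,  0.2147, -0.4816])]
carton [ 0.5754 -0.2282 -0.0274] [0.981 0.963] [array([ 0.5753, -0.2279, -0.0341]), array([ 0.5757, -0.2271, -0.0109])]
short_pull_bar [ 0.4954 -0.0124  0.029 ] [0.905 0.87 ] [array([ 0.495 , -0.0126,  0.0246]), array([ 0.4953, -0.0127,  0.0327])]
```

View pics/fit.png

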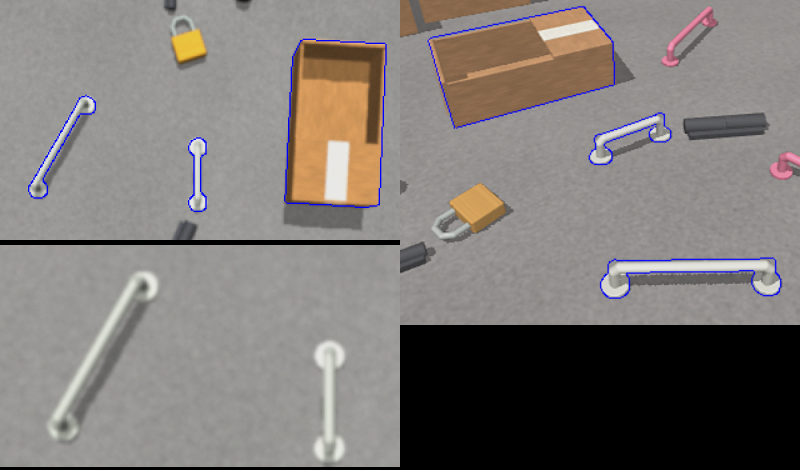

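The overlay matches both views: long white handle at crop (100,355), carton outline tight, and the short handle is distinct at (330,400). Next I plan the tilt-in path in the carton's x-z plane.

```bash
cat > plan.py <<'E'
from h import *
from scipy.spatial.transform import Rotation as Ro
from scipy.optimize import minimize
CX,CY,CYAW=.5754,-.2282,-.0274
H=np.array([[-95,0],[95,0],[95,5],[86,38],[-86,38],[-95,5]],float)-[0,32]
B=np.array([[-39,65],[39,65],[39,165],[-39,165]],float)
Fg=np.array([[-12,-19],[12,-19],[12,65],[-12,65]],float)
boxes=np.array([[-124,124,-20,4],[-124,-30,74,78],[120,124,0,78],[-124,-120,0,78]],float)
def tf(P,g): # th>0: -x end down
    c,s=np.cos(g[2]),np.sin(g[2]); return P@np.array([[c,s],[-s,c]])+g[:2]
def clr(P,bx):
    d=[]
    for x0,x1,z0,z1 in bx:
        q=np.c_[np.maximum(x0-P[:,0],P[:,0]-x1),np.maximum(z0-P[:,1],P[:,1]-z1)]
        d.append(np.where((q>0).any(1),np.hypot(*np.maximum(q,0).T),q.max(1)).min())
        poly=np.float32(P).reshape(-1,1,2)
        d+=[-cv2.pointPolygonTest(poly,(float(x),float(z)),True) for x in(x0,x1) for z in(z0,z1)]
    return min(d)
allbox=np.vstack([boxes,[[-124,124,-20,78]]])
def total(g): return min(clr(tf(H,g),boxes),clr(tf(B,g),allbox[-1:]),clr(tf(Fg,g),boxes[1:]))
def tcp(g): # carton-plane bar pose (mm, rad) -> world TCP pose
    Rz=Ro.from_euler('z',CYAW)
    Rh=Rz*Ro.from_euler('y',-g[2])           # handle attitude: y-rot by -th puts -x end down
    R=Rh*FLIP
    p=Rz.apply([g[0]/1e3,0,g[1]/1e3])+[CX,CY,0]
    return p-.003*R.apply([0,0,1]),R.as_quat()
FLIP=Ro.from_euler('x',np.pi)  # tool z down, tool x along handle x, tool y = -handle y
E
python3 - <<'E'
from plan import *
# best clearance per tilt
for th in range(40,-1,-5):
    t=np.radians(th); best=max(((total((x,z,t)),x,z) for x in range(-10,60,4) for z in range(38,140,4)))
    print(th,np.round(best,1))
    # lowest-z poses with clearance>=7
    ok=[(z,x) for x in range(-10,60,4) for z in range(38,140,4) if total((x,z,t))>=7]
    print('   lowest',sorted(ok)[:3])
fl=FLIP
for y in(0,np.pi):
    R=Ro.from_euler('z',-.483+y)*fl
    q=arm.solve_ik(np.array([.535,.2143,.035]),R.as_quat()); print('pick',y,None if q is None else np.round(q,2))
    for g in((40,110,.6),(20,60,.3),(12,36,0)):
        import plan; plan.FLIP=Ro.from_euler('z',y)*fl
        Rz=Ro.from_euler('z',CYAW)*Ro.from_euler('y',-g[2])*Ro.from_euler('z',y)*fl
        q=arm.solve_ik(tcp(g)[0],Rz.as_quat()); print(g,None if q is None else np.round(q,2))
E
```

```text
40 [ 21.2  58.  114. ]
   lowest [(98, 22), (98, 26), (98, 30)]
35 [ 18.8  58.  106. ]
   lowest [(94, 22), (94, 26), (94, 30)]
30 [16.3 58.  98. ]
   lowest [(90, 26), (90, 30), (90, 34)]
25 [ 12.3  58.  138. ]
   lowest [(82, 18), (82, 22), (82, 26)]
20 [  8.2  58.  138. ]
   lowest [(74, 10), (126, 58), (130, 58)]
15 [ 8.2 10.  70. ]
   lowest [(70, 6), (70, 10)]
10 [ 12.  58. 138.]
   lowest [(62, -6), (62, -2), (62, 2)]
5 [ 19.8  58.  138. ]
   lowest [(54, -6), (54, -2), (54, 2)]
0 [ 28.  58. 138.]
   lowest [(46, -10), (46, -6), (46, -2)]
pick 0 [ 0.3   0.68  1.71 -0.    0.75  2.35]
(40, 110, 0.6) [-0.54  0.55  1.85  0.96  0.34  0.2 ]
(20, 60, 0.3) [-0.49  0.64  1.74  0.27  0.51  0.88]
(12, 36, 0) [-0.44  0.74  1.56 -0.    0.84  1.15]
pick 3.141592653589793 [ 0.3   0.68  1.71  0.    0.75 -0.79]
(40, 110, 0.6) None
(20, 60, 0.3) [-0.49  0.64  1.74  0.27  0.51 -2.26]
(12, 36, 0) [-0.44  0.74  1.56  0.    0.84 -1.99]
```

```bash
cat > wp.py <<'E'
from plan import *
W=[(50,150,30),(30,97,30)]
for th,zr in((26,(80,94)),(22,(72,86)),(18,(68,80)),(14,(60,76)),(9,(54,66))):
    W.append((*max(((x,z) for x in range(0,40,1) for z in range(*zr)),key=lambda q:total((*q,np.radians(th)))),th))
W+=[(5,53,4),(5,45,0)]
G=[(x,z,np.radians(t)) for x,z,t in W]
E
python3 - <<'E'
from wp import *
for a,b in zip(G,G[1:]): print(b[0],b[1],np.degrees(b[2]).round(),[round(total(np.array(a)+(np.array(b)-a)*s),1) for s in(.25,.5,.75,1)])
q0=None
for g in [(50,150,.0)]+G+[(5,38,0)]:
    q=arm.solve_ik(*tcp(g)); print(None if q is None else np.round(q,2))
for p in((.535,.2143,.12),(.535,.2143,.035)):print(arm.solve_ik(np.array(p),(Ro.from_euler('z',-.483)*FLIP).as_quat()))
E
```

```text
30 97 30.0 [2.9, -5.3, -4.9, 4.1]
38 87 26.0 [6.1, 8.2, 10.2, 12.0]
14 77 22.0 [10.7, 9.5, 8.5, 7.7]
10 72 18.0 [np.float64(7.1), np.float64(7.8), 8.1, np.float64(8.2)]
10 68 14.0 [8.6, 8.9, 9.2, 9.5]
7 62 9.0 [10.0, 10.5, 11.0, np.float64(11.5)]
5 53 4.0 [np.float64(11.2), np.float64(11.0), np.float64(10.7), np.float64(10.5)]
5 45 0.0 [np.float64(10.1), np.float64(9.7), np.float64(9.3), np.float64(9.0)]
[-0.42  0.65  1.4  -0.    1.09  1.18]
[-0.51  0.5   1.77  0.55  0.46  0.64]
[-0.53  0.56  1.84  0.74  0.36  0.41]
[-0.51  0.59  1.78  0.53  0.41  0.64]
[-0.52  0.59  1.8   0.42  0.44  0.73]
[-0.5   0.6   1.77  0.3   0.51  0.85]
[-0.49  0.62  1.72  0.2   0.58  0.95]
[-0.48  0.65  1.68  0.11  0.68  1.04]
[-0.46  0.69  1.62  0.04  0.77  1.11]
[-0.45  0.72  1.58 -0.    0.84  1.15]
[-0.45  0.73  1.58 -0.    0.83  1.15]
[ 3.00218124e-01  5.45359212e-01  1.68288649e+00 -4.44089210e-16
  9.13346956e-01  2.35401445e+00]
[ 3.00218124e-01  6.77510461e-01  1.71311403e+00 -4.44089210e-16
  7.50968162e-01  2.35401445e+00]
```

```bash
sed -i 's/W=\[(50,150,30),(30,97,30)\]/W=[(64,150,30),(58,99,30)]/' wp.py
python3 - <<'E'
from wp import *
for a,b in zip(G,G[1:]): print(b[0],b[1],[round(float(total(np.array(a)+(np.array(b)-a)*s)),1) for s in(0,.25,.5,.75,1)])
q=(Ro.from_euler('z',-.483)*FLIP).as_quat()
arm.move_gripper(.06)
arm.move_to(np.array([.535,.2143,.12]),q)
print(arm.move_linear(np.array([.535,.2143,.035]),rate=.1,f_stop=8))
arm.move_gripper(0.0); o=arm.get_obs(); print(o['clock'],o['position'],o['finger_gap'],o['grasp_force'])
f0=o['ft_force']
arm.move_linear(np.array([.535,.2143,.20]),rate=.15)
o=arm.get_obs(); print(o['clock'],o['finger_gap'],o['ft_force'],o['wrist_torque'])
p,qq=tcp((64,175,0)); arm.move_to(p,qq)
o=arm.get_obs(); print(o['clock'],o['position'],p,o['finger_gap'])
a=grab('scene')['img'];b=grab('wrist')['img'];cv2.imwrite('pics/held.png',np.hstack([cv2.resize(x,(400,300)) for x in(a,b)])[:,:,::-1])
E
```

```text
58 99 [24.7, 20.0, 15.3, 12.0, 16.6]
38 87 [16.6, 15.0, 13.8, 12.9, 12.0]
14 77 [12.0, 10.7, 9.5, 8.5, 7.7]
10 72 [7.7, 7.1, 7.8, 8.1, 8.2]
10 68 [8.2, 8.6, 8.9, 9.2, 9.5]
7 62 [9.5, 10.0, 10.5, 11.0, 11.5]
5 53 [11.5, 11.2, 11.0, 10.7, 10.5]
5 45 [10.5, 10.1, 9.7, 9.3, 9.0]
False
6.1583 [0.53504529 0.21432936 0.03504053] 0.011013218996546236 29.999908804893494
7.4083 0.010801099804074243 [ 0.03701602 -0.20135981 -2.51243382] [ 0.07229178 -0.01235748  0.03027439]
9.0833 [ 0.63957889 -0.22897865  0.17800899] [ 0.63937598 -0.22995338  0.178     ] 0.011295584930722876
```

View pics/held.png

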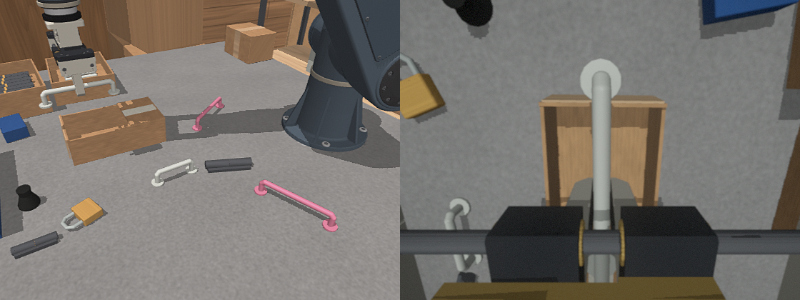

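The handle is held level, near (80,93) in the scene half of the picture, and lies along the carton in the wrist half. A fit on the masks will give its offset in the hand before I go in.

```bash
cat > inhand.py <<'E'
from fit import *
from plan import *
def fit_held(cams):
    o=arm.get_obs(); Rh=Ro.from_quat(o['tool_rot'])*FLIP.inv(); g=np.array(o['position'])+.003*Ro.from_quat(o['tool_rot']).apply([0,0,1])
    parts=barparts()
    def place(d):  # along-bar, lateral, pitch, roll about bar
        R=Rh*Ro.from_euler('yx',[d[2],d[3]])
        return [R.apply(P-[0,0,.032])+g+Rh.apply([d[0],d[1],0]) for P in parts]
    F=[]
    for c in cams:
        f=grab(c); e=proj(f,g)
        ms=[m for m in arm.masks_of(c,'long_pull_bar')]
        ms=[(np.hypot(*(np.array(m['rect'][:2])-e)),m) for m in ms]
        print(c,e.round(),[(round(a),round(m['score'],2),np.round(m['rect'])) for a,m in ms])
        ms=[x for x in ms if x[0]<40]
        if ms: F.append((f,min(ms,key=lambda x:x[0])[1]['mask'].astype(np.float32)))
    Z=(0,0,0)
    cost=lambda d:-sum(iou(f,m,place(d),Z) for f,m in F)/len(F)
    r=minimize(cost,[0]*4,method='Nelder-Mead',options=dict(initial_simplex=np.vstack([np.zeros(4),np.diag([.01,.005,.08,.15])]),maxiter=120))
    return r.x,-r.fun,-cost([0]*4)
E
python3 - <<'E'
from inhand import *
print(fit_held(['scene','top']))
E
```

```text
scene [110. 121.] [(186, 0.69, array([292., 158.,  41.,  48.]))]
top [399.  95.] []Traceback (most recent call last):
  File "<stdin>", line 2, in <module>
  File "inhand.py", line 19, in fit_held
    r=minimize(cost,[0]*4,method='Nelder-Mead',options=dict(initial_simplex=np.vstack([np.zeros(4),np.diag([.01,.005,.08,.15])]),maxiter=120))
    res = _minimize_neldermead(fun, x0, args, callback, bounds=bounds,
                               **options)
    fsim[k] = func(sim[k])
              ~~~~^^^^^^^^
    fx = function(np.copy(x), *(wrapper_args + args))
  File "inhand.py", line 18, in <lambda>
    cost=lambda d:-sum(iou(f,m,place(d),Z) for f,m in F)/len(F)
                  ~~~~~~~~~~~~~~~~~~~~~~~~~~~~~~~~~~~~~~^~~~~~~
ZeroDivisionError: division by zero
```

The networks miss it in the hand, so I overlay the predicted outline instead.

```bash
cat > ov.py <<'E'
from fit import *
from plan import *
def overlay(c,crop,size,d=(0,0,0)):
    o=arm.get_obs(); Rh=Ro.from_quat(o['tool_rot'])*FLIP.inv(); g=np.array(o['position'])+.003*Ro.from_quat(o['tool_rot']).apply([0,0,1])
    parts=[(Rh*Ro.from_euler('y',d[2])).apply(P-[0,0,.032])+g+Rh.apply([d[0],0,0]) for P in barparts()]
    f=grab(c); r0,r1,c0,c1=crop; k=size[0]/(c1-c0)
    im=cv2.resize(f['img'][r0:r1,c0:c1],size,interpolation=cv2.INTER_CUBIC)
    for P in parts:
        h=cv2.convexHull(np.array([(proj(f,X)+.5-[c0,r0])*k for X in P],np.float32)).astype(np.int32)
        cv2.polylines(im,[h],True,(0,0,255),1)
    return im
E
python3 - <<'E'
from ov import *
a=overlay('scene',(90,170,40,190),(750,400)); cv2.imwrite('pics/ov1.png',a[:,:,::-1])
E
```

```text
(no output)
```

View pics/ov1.png

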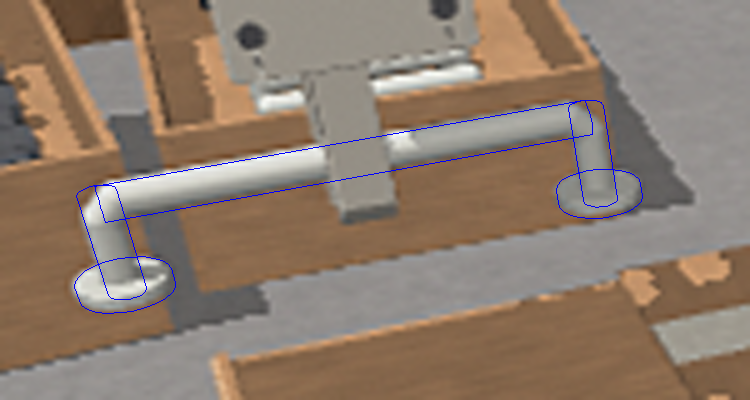

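The predicted outline matches: bar ends at (100,200) and (580,115), feet at (125,285) and (600,195), all within about 1–2 mm. Inserting now.

```bash
python3 - <<'E'
from wp import *
p,q=tcp((64,175,G[0][2])); arm.move_to(p,q)
o=arm.get_obs(); print(o['clock'],o['position'],p,o['joint_pos'].round(2))
prev=(64,175,G[0][2])
for g in G:
    p,q=tcp(g); d=np.hypot(g[0]-prev[0],g[1]-prev[1])/1e3; dt=max(d/.05,abs(g[2]-prev[2])/.15,.2)
    try: s=arm.move_linear(p,rate=d/dt,attitude=q,f_stop=6)
    except arm.Unreachable as e: print('unreach',g,e); break
    o=arm.get_obs(); print(np.round(g,2),s,round(o['clock'],2),np.round(o['position']-p,4),np.round(o['ft_force'],1),round(o['finger_gap'],4))
    if s: break
    prev=g
from ov import overlay
a=overlay('scene',(90,240,60,260),(800,600)); cv2.imwrite('pics/in1.png',a[:,:,::-1])
E
```

```text
10.0917 [ 0.63830539 -0.22990831  0.17809778] [ 0.63787654 -0.22991229  0.17759808] [-0.5   0.48  1.72  0.48  0.52  0.73]
[ 64.   150.     0.52] False 10.74 [ 0.0001 -0.     -0.0001] [ 0.1  0.1 -1.1] 0.0112
[58.   99.    0.52] False 11.92 [ 0.0002 -0.0001  0.0004] [ 0.6  0.2 -1.4] 0.011
[38.   87.    0.45] False 12.53 [ 0.0003 -0.0001  0.0003] [ 0.2  0.3 -1.6] 0.0111
[14.   77.    0.38] False 13.19 [ 0.0002 -0.0001  0.0001] [-0.1 -0.3 -1.6] 0.0112
[10.   72.    0.31] False 13.79 [ 0.0001  0.0001 -0.    ] [-0.3 -0.2 -1.2] 0.0106
[10.   68.    0.24] False 14.4 [-0.0001  0.0001 -0.0001] [-0.1 -0.3 -0.6] 0.0112
[ 7.   62.    0.16] False 15.12 [-0.  0. -0.] [ 0.7 -0.  -1.9] 0.0112
[ 5.   53.    0.07] False 15.84 [-0.      0.     -0.0001] [-0.3 -1.1 -0.9] 0.011
[ 5. 45.  0.] False 16.46 [ 0.      0.0001 -0.0001] [ 1.6  1.  -1.9] 0.0106
```

View pics/in1.png

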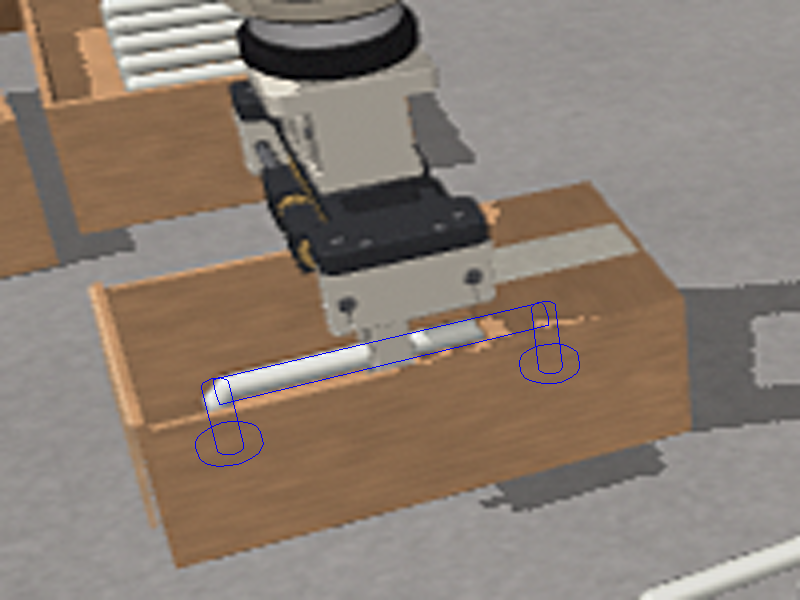

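The handle is level inside, bar at (290,375) and overlapping the prediction. Lowering it until contact.

```bash
python3 - <<'E'
from wp import *
p,q=tcp((5,33,0)); s=arm.move_linear(p,rate=.015,f_stop=4)
o=arm.get_obs(); print(s,o['clock'],o['position'],'nominal contact z',tcp((5,36,0))[0][2],o['ft_force'].round(1),o['wrist_torque'].round(2))
E
```

```text
True 17.1167 [ 0.5803483  -0.22813715  0.03889221] nominal contact z 0.039 [-1.   0.8  5.3] [ 0.26  0.15 -0.02]
```

Contact came at the expected height, with 5 N. Now I release slowly and retreat upwards.

```bash
python3 - <<'E'
from wp import *
arm.move_gripper(.024); arm.move_gripper(.045)
o=arm.get_obs(); p=np.array(o['position']); print(o['clock'],o['finger_gap'],o['ft_force'].round(1),o['grasp_force'])
print(arm.move_linear(p+[0,0,.16],rate=.1,f_stop=8)); o=arm.get_obs(); print(o['clock'],o['position'],o['ft_force'].round(1))
arm.move_to(np.array([.40,-.30,.30]),o['tool_rot'])
a=grab('scene')['img'][120:280,60:290];b=grab('top')['img'][60:220,250:480]
cv2.imwrite('pics/end.png',np.hstack([cv2.resize(x,(400,278),interpolation=2) for x in(a,b)])[:,:,::-1]); print(arm.get_obs()['clock'])
from fit import *
F=[(f,c) for c in('top','scene') for f in[grab(c)]]
for f,c in F:
    print(c,proj(f,(.5804,-.2283,.036)).round(),[(round(m['score'],2),np.round(m['rect'])) for m in arm.masks_of(c,'long_pull_bar')+arm.masks_of(c,'short_pull_bar')])
E
```

```text
18.175 0.04482162140020569 [-0.1  0.9  0.5] 0.0
False
19.925 [ 0.57963531 -0.22795613  0.19772313] [-0.9 -0.4 -0.7]
20.9083
top [380. 143.] [(0.69, array([380., 131.,  18.,  54.])), (0.63, array([180., 262.,  80.,  37.])), (0.62, array([370., 285.,  53.,  74.])), (0.73, array([279., 181.,  16.,  58.]))]
scene [157. 181.] [(0.83, array([293., 160.,  40.,  47.])), (0.67, array([414., 290., 116.,  73.])), (0.66, array([148., 182.,  69.,  15.])), (0.93, array([246., 241.,  63.,  40.]))]
```

View pics/end.png

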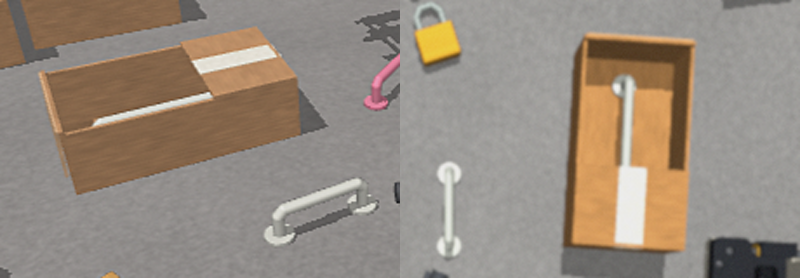

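The handle stands upright in the carton, foot at (623,87) and bar running under the flap at (628,165). The short handle is unmoved at top (279,181), and the arm is clear.

```bash
python3 -c "
from rig import arm
print(arm.close_job())"
```

```text
the job is handed in; nothing more can be done
None
```

The long white handle stands level on the carton floor, bar uppermost with one end under the flap; it was set down at about 5 N and released, the short handle was not moved, and I handed the job in at about 21 s of the 46 s allowed.

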